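# Hook a shelf bracket into a slotted bench stand

### The arm

A 7-joint arm with a two-finger parallel gripper is mounted at the origin on a cart in front of the work surface, level with it; the furniture and walls round the work are solid. World frame = base frame: x ahead of the robot, y to its left, z up, the work surface at z = 0. Lengths are in m, angles in rad, forces in N, time in s.
With the tool pointing down it reaches from about 0.425 to 1.025 m from the base axis. Payload 9.4 kg.
Tool frame: the origin (TCP) lies at the very end of the fingers, on their centre line; the grasp point (between the pads) lies 19 mm behind it (robot.grasp_offset is the distance from the TCP to the grasp point, in m); z points along the fingers, y is the direction in which the jaws open and shut (so a half turn about z gives the same grasp; the last joint's range is limited). The gripper opens to 93 mm and grips with 3 to 60 N. Pads are 15 mm wide; open, the fingers measure 128 mm over their backs; the gripper's body (75 mm by 188 mm) begins 65 mm behind the grasp point.
Start: joints at [1.098, 0.599, -0.003, 1.599, 0.002, 0.943, -0.08], TCP at [0.28, -0.669, 0.219] pointing down, gripper open.
Joint ranges: [-2.57, 2.57], [-0.35, 1.97], [-1.29, 1.29], [0.11, 2.56], [-1.05, 4.19], [0.11, 1.86], [-2.63, 2.63]. Speed limits (rad/s): [2.22, 2.22, 3.01, 3.01, 3.14, 3.14, 3.14].

### API

Orientations are given as a rotation vector (axis times angle).
In Python, from station import robot gives the robot as it stands.
- The arm moves only by the tool move_arm, never from a script. Its argument "motion" is text: rows parted by semicolons, each of 7 numbers parted by spaces: the turn, a rotation vector about the world's x, y, z scaled (see below), then the shift along the world's x, y, z scaled (see below), then the opening, from 0 (shut) to 1 (fully open). In form: ax ay az tx ty tz gripper; .... A call has 1 to 12 rows; each row shifts and turns the commanded pose from where the row before left it; what a row does not reach is not made up. The controller multiplies each number of a shift by 0.05 m and each number of a turn by pi/4 rad. A row lasts 1/12 s, in which the tool goes at most 41.7 mm and 7.16 degrees, less where a joint would pass 70% of its speed; a pose out of reach is approached as far as the arm can. A call with a number of a shift or a turn outside -1 to 1 is refused whole. A call with a gripper value outside its range is refused whole. The fingers move at their own pace and stop on an object; "newtons" is the grip in N (left out, the last holds). Time passes only in rows, so rows that do not move let the fingers close. It gives the time, the measured TCP pose, the force and the opening at its end, in the units of the state.
- robot.get_obs(): the state, without advancing time (a new reading comes with each control period).
- robot.snapshot(name): name is "side" or "top" or "wrist"; returns a dict with "color" (384x512x3 uint8, red, green, blue), "mtx" (3x3 intrinsics, pixels), "R" (3x3) and "t" (3): a world point X has camera coordinates R X + t. Camera axes: x right, y down, z forward; pixel columns grow to the right and rows downward; lengths in m; the calibration is good to about 2 mm. A picture is of the moment at which its call begins. There is no depth.
- robot.sign_off(): hands the job in, once; it reports no verdict.
Trained networks look in the newest picture that a camera, given by its name, has taken for a name from the list of things; names that differ only in an ending like _2 or _b are one class to them, and where a whole thing is asked for, a point or a joint stands for the part that bears it (a point fixed in the world has none). Each returns a list of dicts, best first, with "p" (0 to 1); they miss things now and then, are a little off and sometimes report something else, mostly with a low value. They report only what shows in the picture. A call takes as long as a camera call.
- robot.boxes_of(camera, target): "bbox" ([centre column, centre row, width, height] in pixels, round what is visible of it).
- robot.masks_of(camera, target): "region" (384x512 bool, what is visible of it) and "bbox" ([centre column, centre row, width, height] in pixels, round what is visible of it).
The state is a dict: "t": time; "q": joint angles; "qvel": joint speeds; "joint_efforts": joint torques, N m; "tool_pos": TCP position; "ee_rot": TCP orientation; "force": force on the tool from outside, world axes, zero at the start; "torque": the same for the moment, N m; "finger_gap": opening from 0.0 (shut) to 1.0 (fully open).
Only numpy, scipy, OpenCV 4.12 (cv2) and the standard library are available. Lean on these libraries where they do the work, as an engineer would, in place of code of your own. Each camera call takes 0.05 s, during which the arm holds its last target.

### The job

Hang the loose steel shelf bracket on the slotted stand: press its two hook tabs into the slots until the back plate lies on the strip, then push it down until the hooks are fully home and the spring catch has snapped out over the plate, and let go. The strip has been clamped somewhere between 3 and 23 mm above its lowest setting, so find the slots gently by feel without forcing the bracket against the stand, and leave the other things where they are.

Things in the scene. Friction and masses are not known exactly. Their poses are not given: they have to be found in the camera images.
- bracket_grip (a point): Loose steel shelf bracket (160 g) standing on its shelf. Point mid-width in its upright rib, 45 mm above the underside; x level from the shelf end to the back plate and tabs, z up. Rib to grip or press on: 10 mm thick (y), from x -33 to +42 mm, top at +21 mm. Shelf 110 x 50 mm with a low rim, rim top at z -37 mm. Back plate 5 mm thick, 30 wide, back face at x +47 mm, top edge at z +40 mm.
- bracket_tabs (a point): Point on the bracket's back face midway between its two hook tabs (at +47, 0, -5.5 mm from bracket_grip), same axes. Tabs: 6 mm wide, on the centre line, 11.5 mm out of the face; each a neck 6 mm high whose outer end has a lip hanging 7 mm below the neck. Neck undersides 22.5 mm above and below this point. 6.3 mm of neck lie between face and lip.
- slots (a point): Slotted stand, fixed. Point on the front face of its 4 mm thick, 31 mm wide steel strip, on the centre line, midway between the lower edges of the two slots at the LOWEST strip setting; x level into the stand (the way the tabs go in), z up. Slots one above the other, 9 mm wide, 16 high, lower edges 22.5 mm above and below. True slots and catch sit 3 to 23 mm higher: not measured, find by feel.
- stand: The stand's base, 110x100x10 mm (30 mm ahead of the strip, 80 behind), with a grey channel post 41 mm wide, 176 high. Origin on the bench, 96.5 mm straight below the slots point, same axes. The strip is hand-clamped in the post, does not slip, and carries slots and catch. Mind the lamp shade low over the bench at the left (x 0.45 to 0.65, y 0.35 to 0.55 m) and the upright board with a brush at the right edge (y below 0).
- bracket: The bracket; origin at the foot of its back face, 47 mm ahead of and 45 below bracket_grip. Tabs enter the slots only at 7 to 10 mm above seated height; in fully, the back plate lies on the strip; then down until the necks rest on the slots' lower edges, lips behind the strip. Seated: bracket_tabs meets slots (true height), with 2.3 mm play, so it may lean out slightly.
- catch (a joint): Spring catch: dark steel nose 7.5 mm wide, 8.5 high, in the strip above the slots. Value: how far it is pressed in, m; 0 = fully out, 6 mm proud of the strip. The back plate presses it in as the tabs go in (1.2 N at first, 2.4 N when flush); it springs out to 0 over the plate's top edge only when the bracket is fully down (then 1 mm above the plate).
- oiler: Bystander, to be left alone: small white oil cup with a stick in it, 28 mm wide, 58 high; origin at its underside.
- vial: Bystander, to be left alone: amber glass vial with a black cap, 30 mm wide, 46 high; origin at its underside.
- pot: Bystander, to be left alone: white lidded pot, 46 mm wide, 47 high; origin at its underside.
- tweezers: Bystander, to be left alone: dark steel tweezers, 128x10x10 mm; origin at its underside.
- glass: Bystander, to be left alone: black eyepiece loupe, 35 mm wide, 31 high; origin at its underside.

How it is judged:
On the way:
1. both tabs are through the slots: the back plate is within 3 mm of the strip and holds the catch pressed in by more than 3 mm (x of bracket_grip in the frame of slots above -0.05 m and value of joint catch above 0.003 m), for 0.05 s.
At the end, for the whole second after the job is handed in: The bracket hangs released and at rest: bracket_grip 44 to 50.5 mm in front of the strip, within 4 mm of its centre line, z +6.5 to +30.5 mm from the slots point, upright within 0.09 rad, square within 0.12 rad; the catch is out (under 1.5 mm pressed), so the hooks are fully down (x of bracket_grip in the frame of slots between -0.0505 and -0.044 m and y of bracket_grip in the frame of slots between -0.004 and 0.004 m and z of bracket_grip in the frame of slots between 0.0065 and 0.0305 m and value of joint catch below 0.0015 m and angle between bracket_grip's own z axis and vertical below 0.09 rad and angle between the x axis of bracket_grip and the x axis of slots, either way round below 0.12 rad and linear speed of bracket below 0.01 m/s); the robot touches nothing.
It fails at once if the bracket is forced against the stand with more than 35 N (contact force between bracket and stand above 35 N).
It fails at once if a bystander is moved by more than 30 mm (distance of any of oiler, vial, pot, tweezers, glass from where it was at the start of the episode above 0.03 m).
It also fails if it takes over 67 s, if anything falls off the work surface, if the arm or the gripper's body presses on something with over 40 N, if the wrist force passes 120 N, or if a joint passes its speed limit or range.

## Working session

There is one attempt and no reset: what is moved stays moved. The work goes in short steps, Python scripts to look and compute and a tool call to move; the robot and the scene stay as the last step left them, time stands still between calls to the robot, and variables do not carry over. Pictures are saved under pics/ and viewed, and the job is handed in when it is done.

Besides the shell and the picture viewer there is one more tool, called after "Call:" by a JSON object that holds its "fn" and its "kwargs", one argument or row to a line. move_arm: Moves the arm, as the interface text tells. Shifts and turns lie within -1 to 1; 1 stands for 0.05 m of shift or pi/4 rad of turn. Its arguments: {"type":"object","properties":{"motion":{"type":"string"},"newtons":{"type":"number"}},"required":["motion"]}

```bash
mkdir -p pics; ls; python3 - <<'E'
from station import robot
import cv2, numpy as np, pickle
o=robot.get_obs(); print({k:np.round(v,4) for k,v in o.items()}, robot.grasp_offset)
d={}
for n in ["side","top"]:
    s=robot.snapshot(n); d[n]=s
    cv2.imwrite(f"pics/{n}0.png",s["color"][:,:,::-1])
    print(n,s["mtx"].round(1).tolist(),s["R"].round(3).tolist(),s["t"].round(3).tolist())
    for k in ["bracket","stand","oiler","vial","pot","tweezers","glass"]:
        b=robot.boxes_of(n,k); print(k,[(np.round(x["bbox"],1).tolist(),round(x["p"],2)) for x in b[:2]])
pickle.dump(d,open("s0.pkl","wb"))
E
```

```text
pics
{'t': np.float64(0.0), 'q': array([ 1.0983,  0.6001, -0.0025,  1.6001,  0.0018,  0.9429, -0.0798]), 'qvel': array([ 0.0001,  0.0002, -0.001 , -0.0012,  0.0005,  0.0002, -0.0015]), 'joint_efforts': array([ 9.00000e-04, -7.65060e+01,  1.49820e+00, -2.52348e+01,
       -5.24000e-02,  1.67000e-02,  0.00000e+00]), 'tool_pos': array([ 0.2793, -0.6685,  0.2178]), 'ee_rot': array([-3.0788e+00, -6.1740e-01,  7.0000e-04]), 'force': array([ 0.7062,  0.1812, -0.5697]), 'torque': array([-0.0016, -0.03  , -0.0453]), 'finger_gap': np.float64(1.0027)} 0.0188
side [[414.7, 0.0, 250.7], [0.0, 414.7, 191.7], [0.0, 0.0, 1.0]] [[0.904, -0.428, 0.012], [-0.293, -0.637, -0.713], [0.312, 0.641, -0.701]] [-0.471, 0.362, 0.773]
bracket [([206.7, 221.1, 48.8, 34.2], 0.6)]
stand [([266.2, 186.5, 36.9, 63.4], 0.88)]
oiler [([211.7, 187.2, 11.5, 12.7], 0.54)]
vial [([164.2, 201.4, 15.8, 22.7], 0.62)]
pot [([239.2, 179.5, 18.6, 22.4], 0.89)]
tweezers [([239.6, 297.8, 13.9, 6.3], 0.37)]
glass []
top [[387.2, 0.0, 255.7], [0.0, 387.2, 187.3], [0.0, 0.0, 1.0]] [[0.02, -1.0, -0.001], [-0.984, -0.019, -0.177], [0.177, 0.004, -0.984]] [0.164, 0.605, 0.878]
bracket [([247.2, 236.2, 27.9, 52.5], 0.57)]
stand [([258.6, 164.4, 45.9, 46.9], 0.59)]
oiler [([258.1, 163.6, 50.1, 49.5], 0.4)]
vial [([200.4, 210.1, 11.9, 12.2], 0.63), ([193.8, 261.2, 10.9, 8.0], 0.58)]
pot [([202.2, 176.7, 20.9, 20.6], 0.77), ([258.8, 164.1, 46.9, 50.3], 0.59)]
tweezers [([335.1, 220.9, 9.1, 46.0], 0.51)]
glass [([321.9, 138.3, 13.1, 11.2], 0.57)]
```

```bash
python3 - <<'E'
import cv2
for n,(x0,y0,x1,y1) in {"side":(130,120,330,320),"top":(160,100,360,300)}.items():
    i=cv2.imread(f"pics/{n}0.png")
    cv2.imwrite(f"pics/{n}0z.png",cv2.resize(i[y0:y1,x0:x1],(600,600),interpolation=cv2.INTER_CUBIC))
E
```

```text
(no output)
```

View pics/side0.png

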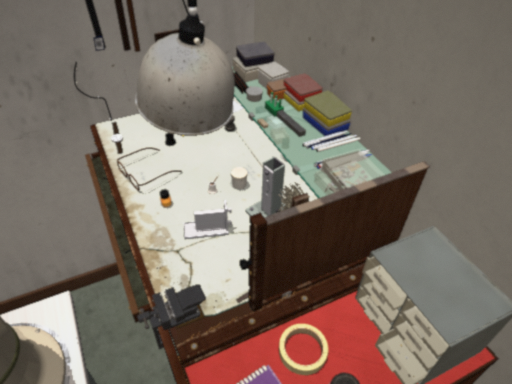

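View pics/top0.png

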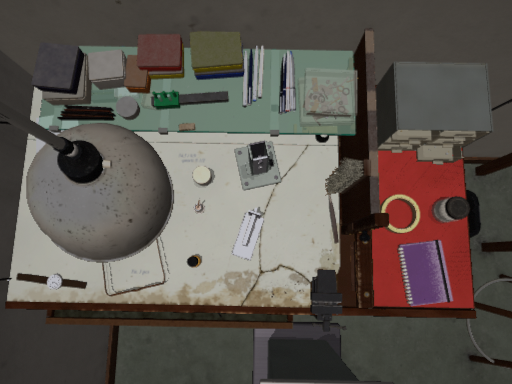

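```bash
sleep 1
```

```text
(no output)
```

View pics/side0z.png

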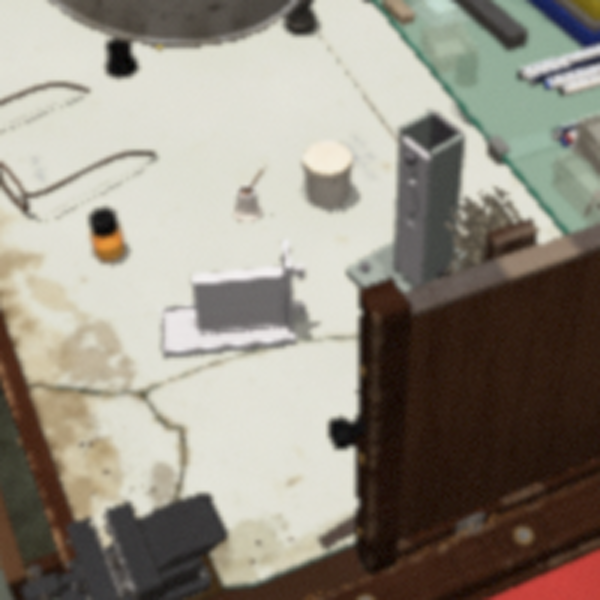

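View pics/top0z.png

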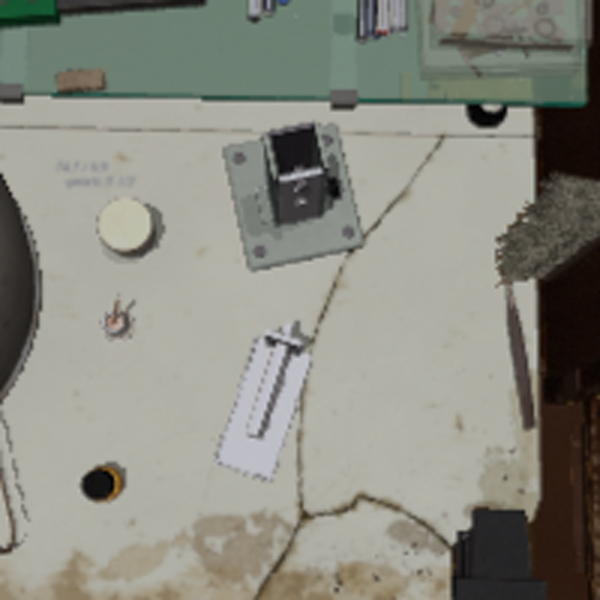

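```bash
cat > h.py <<'E'
import numpy as np, cv2, pickle
def ray(s,u,v,z):
    K,R,t=s["mtx"],s["R"],s["t"]
    d=R.T@np.linalg.solve(K,[u,v,1]); c=-R.T@t
    return c+d*(z-c[2])/d[2]
def proj(s,P):
    P=np.atleast_2d(P); c=P@s["R"].T+s["t"]; p=c@s["mtx"].T
    return p[:,:2]/p[:,2:]
def snap(robot,n,f,box=None,sc=1):
    s=robot.snapshot(n); i=s["color"][:,:,::-1]
    if box: x0,y0,x1,y1=box; i=i[y0:y1,x0:x1]
    cv2.imwrite("pics/"+f,cv2.resize(i,None,fx=sc,fy=sc,interpolation=cv2.INTER_CUBIC)); return s
E
python3 - <<'E'
from h import *
d=pickle.load(open("s0.pkl","rb")); s=d["top"]
f=lambda u,v,z: ray(s,160+u/3,100+v/3,z).round(4)
C=[f(*p,0.01) for p in [(222,147),(337,122),(363,243),(252,270)]]
print(C,[np.linalg.norm(C[i]-C[i-1]).round(3) for i in range(4)])
m=(C[0]+C[1])/2-(C[2]+C[3])/2; print("yaw",np.degrees(np.arctan2(m[1],m[0])))
B=[f(*p,0.006) for p in [(260,328),(313,350),(270,480),(217,460)]]
print(B,[np.linalg.norm(B[i]-B[i-1]).round(3) for i in range(4)])
m=(B[0]+B[1])/2-(B[2]+B[3])/2; print("yaw",np.degrees(np.arctan2(m[1],m[0])))
# rib
r=[f(292,345,0.066),f(254,437,0.066)]; print(r)
for n,(u,v) in dict(pot=(126,225),vial=(100,484),oil=(117,322)).items(): print(n,f(u,v,0.045))
print(f(530,425,0.01),f(510,285,0.01))
E
```

```text
[array([0.7086, 0.2342, 0.01  ]), array([0.7328, 0.1361, 0.01  ]), array([0.6273, 0.1129, 0.01  ]), array([0.6024, 0.2058, 0.01  ])] [np.float64(0.11), np.float64(0.101), np.float64(0.108), np.float64(0.096)]
yaw 13.698238004123459
[array([0.5541, 0.1981, 0.006 ]), array([0.5365, 0.1535, 0.006 ]), array([0.4295, 0.1869, 0.006 ]), array([0.4447, 0.2307, 0.006 ])] [np.float64(0.114), np.float64(0.048), np.float64(0.112), np.float64(0.046)]
yaw -16.961221417082832
[array([0.534 , 0.1711, 0.066 ]), array([0.4623, 0.1991, 0.066 ])]
pot [0.6316 0.3081 0.045 ]
vial [0.4241 0.3194 0.045 ]
oil [0.552  0.3118 0.045 ]
[ 0.478  -0.0252  0.01  ] [ 0.5939 -0.0104  0.01  ]
```

```bash
python3 - <<'E'
from h import *
from scipy.spatial.transform import Rotation as Ro
d=pickle.load(open("s0.pkl","rb")); s=d["side"]
R=Ro.from_rotvec([-3.0788,-.6174,7e-4]).as_matrix(); print(R.round(3))
print(np.degrees(np.arctan2(R[1,1],R[0,1])))
b=ray(s,258,303,0); print(b)
for h in np.arange(0.1,0.4,0.03): print(h.round(2),proj(s,[b[0],b[1],h]).round(0), ray(s,425,168,h).round(2))
for n in d: print(n,(-d[n]["R"].T@d[n]["t"]).round(3))
# lamp lower edge heights etc skip
s=d["top"]
E
```

```text
[[ 0.923  0.386 -0.001]
 [ 0.386 -0.923  0.001]
 [-0.    -0.002 -1.   ]]
-67.3214550544932
[ 0.51540648 -0.04910889  0.        ]
0.1 [[259. 277.]] [1.05 0.07 0.1 ]
0.13 [[260. 268.]] [1.02 0.05 0.13]
0.16 [[260. 259.]] [0.99 0.02 0.16]
0.19 [[260. 249.]] [0.96 0.   0.19]
0.22 [[261. 239.]] [ 0.92 -0.02  0.22]
0.25 [[261. 228.]] [ 0.89 -0.05  0.25]
0.28 [[262. 217.]] [ 0.86 -0.07  0.28]
0.31 [[262. 205.]] [ 0.83 -0.09  0.31]
0.34 [[263. 192.]] [ 0.79 -0.11  0.34]
0.37 [[264. 178.]] [ 0.76 -0.14  0.37]
0.4 [[264. 163.]] [ 0.73 -0.16  0.4 ]
side [ 0.29  -0.466  0.805]
top [0.438 0.172 0.971]
```

Call:
{"fn": "move_arm", "kwargs": {
  "motion": "0 0 0 0 0 0.8 1;0 0 0 0 0 0.8 1;0 0 0 0 0 0.8 1;0 0 0 0 0 0.8 1;0 0 0 0 0 0.8 1",
  "newtons": 20
}}

```text
t: 1.22
tool_pos: [0.2793, -0.6686, 0.4209]
ee_rot: [3.08, 0.618, 0.0]
force: [1.2, -0.6, -1.6]
finger_gap: 0.999
```

Call:
{"fn": "move_arm", "kwargs": {
  "motion": "0 0 0.15 0.37 0.62 0 1;0 0 0.15 0.37 0.62 0 1;0 0 0.15 0.37 0.62 0 1;0 0 0.15 0.37 0.62 0 1;0 0 0.15 0.37 0.62 0 1;0 0 0.15 0.37 0.62 0 1;0 0 0.15 0.37 0.62 0 1;0 0 0.15 0.37 0.62 0 1;0 0 0.15 0.37 0.62 0 1;0 0 0.15 0.37 0.62 0 1;0 0 0.15 0.37 0.62 0 1;0 0 0.15 0.37 0.62 0 1"
}}

```text
t: 2.22
tool_pos: [0.502, -0.2954, 0.419]
ee_rot: [1.934, 2.475, -0.0]
force: [0.4, -0.8, 0.2]
finger_gap: 1.0
```

Call:
{"fn": "move_arm", "kwargs": {
  "motion": "0 0 0.15 0 0.75 0 1;0 0 0.15 0 0.75 0 1;0 0 0.15 0 0.75 0 1;0 0 0.15 0 0.75 0 1;0 0 0.15 0 0.75 0 1;0 0 0.15 0 0.75 0 1;0 0 0.15 0 0.75 0 1;0 0 0.15 0 0.75 0 1;0 0 0.11 0 0.75 0 1;0 0 0 0 0.75 0 1;0 0 0 0 0.75 0 1;0 0 0 0 0.75 0 1"
}}

```text
t: 3.22
tool_pos: [0.5012, 0.1546, 0.4189]
ee_rot: [0.475, 3.105, -0.0]
force: [0.8, 0.1, 0.5]
finger_gap: 1.003
```

```bash
python3 - <<'E'
from station import robot
from h import *
s=snap(robot,"wrist","w1.png")
print(-s["R"].T@s["t"],s["R"].round(2)); pickle.dump(s,open("w1.pkl","wb"))
print(robot.get_obs()["q"].round(2),robot.get_obs()["tool_pos"],robot.get_obs()["force"])
E
```

```text
[0.42062009 0.1799586  0.58524435] [[ 0.3   0.95  0.  ]
 [ 0.91 -0.29  0.3 ]
 [ 0.29 -0.09 -0.95]]
[ 0.23  0.25 -0.83  1.74  0.19  1.23  0.63] [0.49984683 0.1627313  0.41941148] [-1.55688326  4.58210931  1.4527895 ]
```

View pics/w1.png

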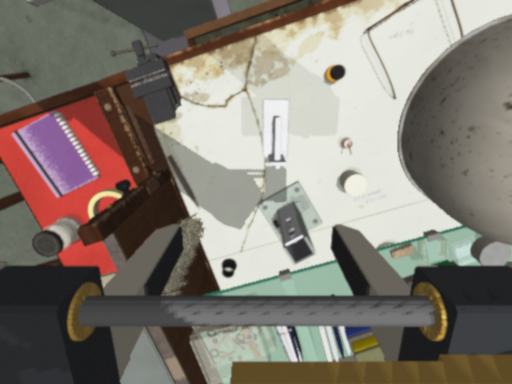

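Call:
{"fn": "move_arm", "kwargs": {
  "motion": "0 0 0 -0.08 0.03 -0.6 0.7;0 0 0 -0.08 0.03 -0.6 0.7;0 0 0 -0.08 0.03 -0.6 0.7;0 0 0 -0.08 0.03 -0.6 0.7;0 0 0 -0.08 0.03 -0.6 0.7;0 0 0 0 0 0 0.7;0 0 0 0 0 0 0.7"
}}

```text
t: 3.85
tool_pos: [0.481, 0.1603, 0.2684]
ee_rot: [-0.473, -3.104, 0.002]
force: [-0.9, 0.9, 0.5]
finger_gap: 0.701
```

```bash
python3 - <<'E'
from station import robot
from h import *
s=snap(robot,"wrist","w2.png",(150,0,400,300),3.2 if 0 else 2)
cv2.imwrite("pics/w2full.png",s["color"][:,:,::-1])
pickle.dump(s,open("w2.pkl","wb"))
cv2.imwrite("pics/w2b.png",cv2.resize(s["color"][0:150,190:390,::-1],(800,600),interpolation=cv2.INTER_CUBIC))
cv2.imwrite("pics/w2s.png",cv2.resize(s["color"][130:280,190:390,::-1],(800,600),interpolation=cv2.INTER_CUBIC))
E
```

```text
(no output)
```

View pics/w2full.png

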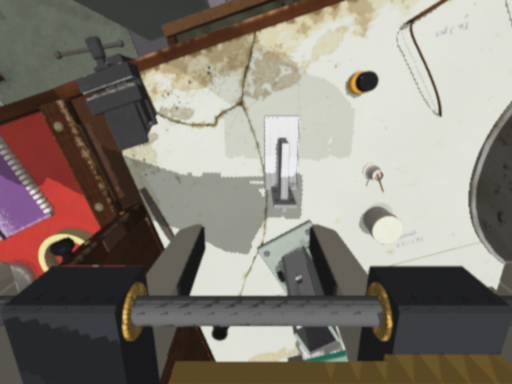

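View pics/w2b.png

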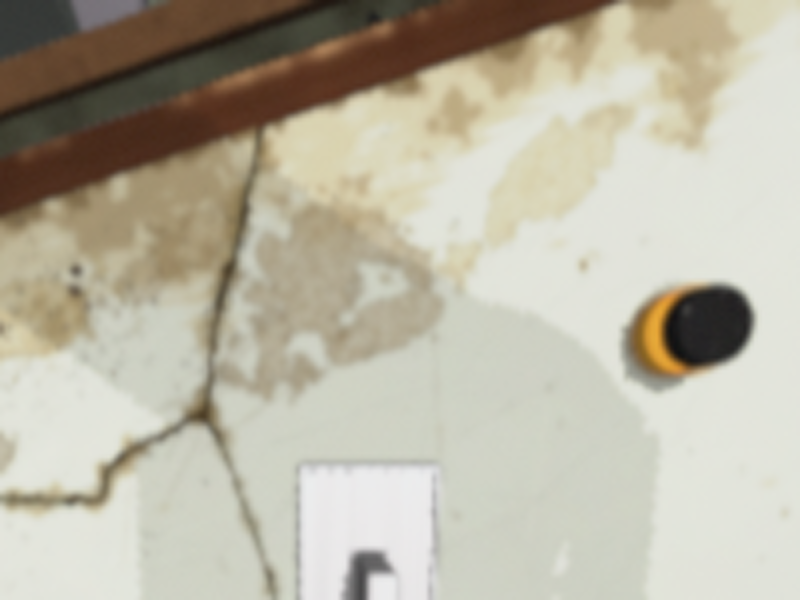

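View pics/w2s.png

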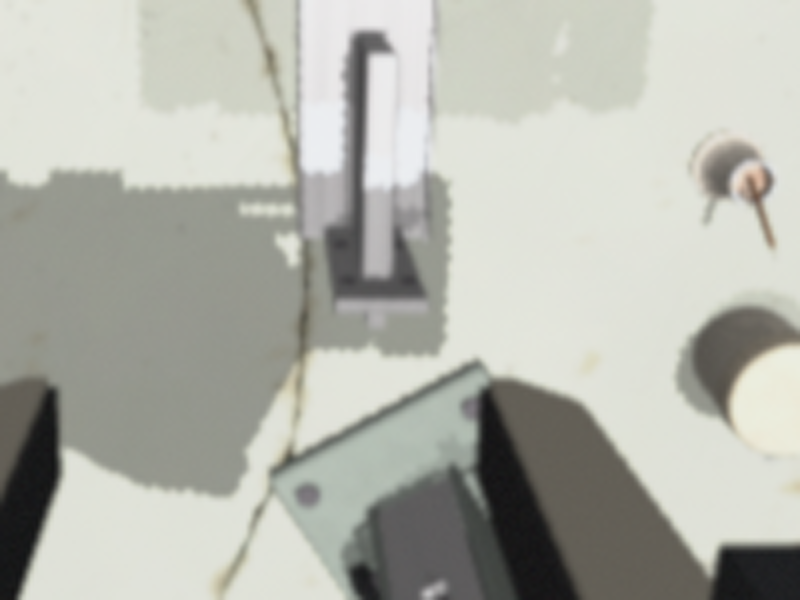

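```bash
python3 - <<'E'
from h import *
s=pickle.load(open("w2.pkl","rb"))
f=lambda u,v,z: ray(s,190+u/4,130+v/4,z)
g=lambda u,v,z: ray(s,190+u/4,v/4,z)
P=[f(369,53,.066),f(396,53,.066),f(392,278,.066),f(362,278,.066)]
print(np.round(P,4))
a=(P[0]+P[1])/2; b=(P[2]+P[3])/2; d=b-a
print("len",np.linalg.norm(d),"w",np.linalg.norm(P[0]-P[1]),np.linalg.norm(P[2]-P[3]),"yaw",np.degrees(np.arctan2(d[1],d[0])))
print("grip",a+d*33/75)
q=[g(298,464,.008),g(438,464,.008)]; m=(q[0]+q[1])/2; print("shelf end",m,np.linalg.norm(q[0]-q[1]))
u=d/np.linalg.norm(d)
e=f(302,210,.008);e2=f(434,210,.008);k=(e+e2)/2-m; print("shelf yaw",np.degrees(np.arctan2(k[1],k[0])))
# plate top: back edge at z .085
t=[f(336,303,.085),f(428,303,.085)]; print("plate top",np.round(t,4),np.linalg.norm(t[0]-t[1]))
w=t[0]-t[1]; print(np.degrees(np.arctan2(w[1],w[0])))
c=[f(273,480,.01),f(480,362,.01)]; print("base front",np.round(c,4),np.linalg.norm(c[0]-c[1])); w=c[1]-c[0]; print(np.degrees(np.arctan2(w[1],w[0]))-90)
E
```

```text
[[0.4628 0.2    0.066 ]
 [0.4653 0.2081 0.066 ]
 [0.5372 0.1869 0.066 ]
 [0.5342 0.1773 0.066 ]]
len 0.07494010068522877 w 0.008489236096214287 0.010002931479761041 yaw -17.016741640533816
grip [0.49559033 0.19440638 0.066     ]
shelf end [0.43530563 0.21243568 0.008     ] 0.0495692311423309
shelf yaw -15.825752749734072
plate top [[0.533  0.1676 0.085 ]
 [0.5417 0.1955 0.085 ]] 0.02929263989502022
-107.29535254677805
base front [[0.6273 0.1178 0.01  ]
 [0.6019 0.2108 0.01  ]] 0.09643258010577353
15.290664036792208
```

Call:
{"fn": "move_arm", "kwargs": {
  "motion": "0 0 0.138 -0.12 -0.16 -0.1 0.7;0 0 0.138 -0.12 -0.16 -0.1 0.7;0 0 0.138 -0.12 -0.16 -0.1 0.7;0 0 0.138 -0.12 -0.16 -0.1 0.7;0 0 0.138 -0.12 -0.16 -0.1 0.7;0 0 0 0 0 0 0.7;0 0 0 0 0 0 0.7;0 0 0 0 0 0 0.7"
}}

```text
t: 4.57
tool_pos: [0.4529, 0.1211, 0.245]
ee_rot: [-0.367, 3.117, 0.001]
force: [0.6, -0.7, -0.6]
finger_gap: 0.702
```

```bash
python3 - <<'E'
from station import robot
from h import *
s=snap(robot,"wrist","w3.png")
pickle.dump(s,open("w3.pkl","wb"))
print(robot.get_obs()["tool_pos"])
E
```

```text
[0.45269479 0.12125836 0.24482799]
```

View pics/w3.png

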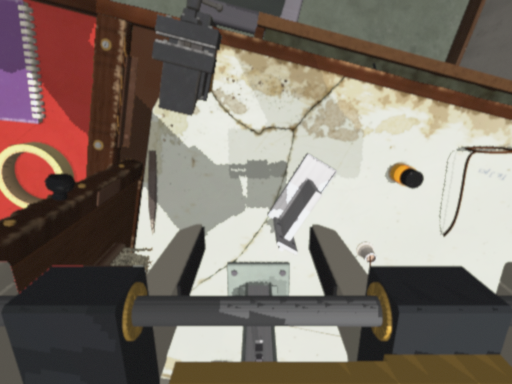

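```bash
python3 - <<'E'
from h import *
s=pickle.load(open("w3.pkl","rb"))
cv2.imwrite("pics/w3z.png",cv2.resize(s["color"][245:384,190:330,::-1],None,fx=4.2,fy=4.2,interpolation=cv2.INTER_CUBIC))
E
```

```text
(no output)
```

View pics/w3z.png

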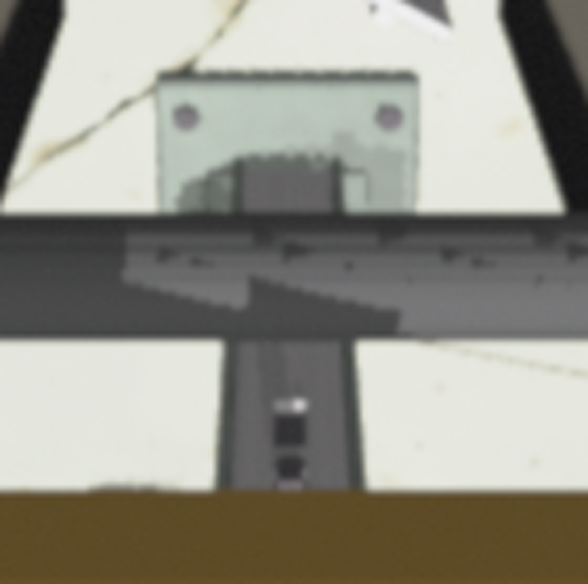

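Call:
{"fn": "move_arm", "kwargs": {
  "motion": "0.034 -0.135 0 0 0 0.1 0.7;0.034 -0.135 0 0 0 0.1 0.7;0.034 -0.135 0 0 0 0.1 0.7;0.034 -0.135 0 0 0 0.1 0.7;0.034 -0.135 0 0 0 0.1 0.7;0 0 0 0 0 0 0.7;0 0 0 0 0 0 0.7;0 0 0 0 0 0 0.7"
}}

```text
t: 5.28
tool_pos: [0.4565, 0.1184, 0.2662]
ee_rot: [-0.311, 2.644, 0.066]
force: [0.6, 0.2, 0.6]
finger_gap: 0.699
```

```bash
python3 - <<'E'
from station import robot
from h import *
s=snap(robot,"wrist","w4.png")
pickle.dump(s,open("w4.pkl","wb"))
o=robot.get_obs();print(o["tool_pos"],o["q"].round(2))
s=pickle.load(open("w3.pkl","rb"))
f=lambda u,v,z: ray(s,190+u/4.2,245+v/4.2,z)
c=[f(157,82,.01),f(417,82,.01)];w=c[1]-c[0];print(np.round(c,4),np.linalg.norm(w),np.degrees(np.arctan2(w[1],w[0]))-90)
E
```

```text
[0.45662135 0.11814936 0.26602027] [ 0.19  0.13 -0.7   2.41  0.93  0.26  0.46]
[[0.6254 0.1161 0.01  ]
 [0.6029 0.2104 0.01  ]] 0.09685179213067766 13.422218183717845
```

View pics/w4.png

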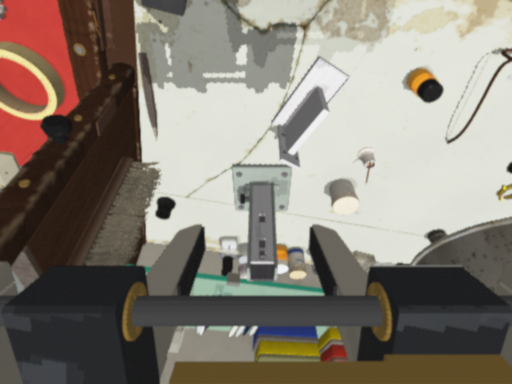

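```bash
python3 - <<'E'
from h import *
s=pickle.load(open("w4.pkl","rb"))
cv2.imwrite("pics/w4z.png",cv2.resize(s["color"][155:285,210:310,::-1],None,fx=4.6,fy=4.6,interpolation=cv2.INTER_CUBIC))
E
```

```text
(no output)
```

View pics/w4z.png

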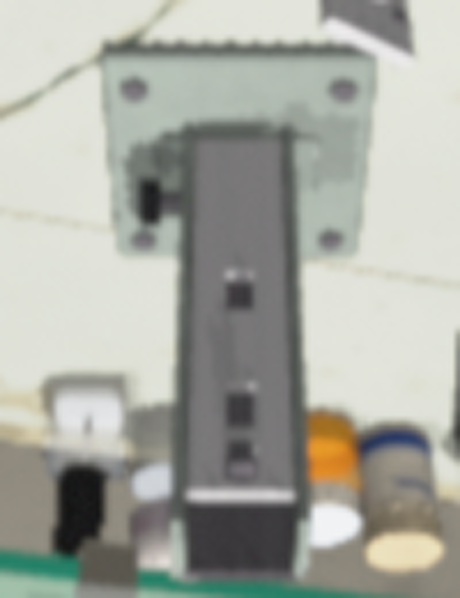

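```bash
cat > fit.py <<'E'
from h import *
from scipy.optimize import least_squares
s4=pickle.load(open("w4.pkl","rb")); s3=pickle.load(open("w3.pkl","rb"));s2=pickle.load(open("w2.pkl","rb"));st=pickle.load(open("s0.pkl","rb"))["top"]
F=dict(fl=(-.03,-.05,.01),fr=(-.03,.05,.01),bl=(.08,-.05,.01),br=(.08,.05,.01))
ob=[]
z4=lambda u,v:(210+u/4.6,155+v/4.6)
for k,p in dict(fl=(104,57),fr=(376,57),bl=(118,252),br=(357,252)).items(): ob.append((s4,F[k],z4(*p),0,k))
z3=lambda u,v:(190+u/4.2,245+v/4.2)
for k,p in dict(fl=(157,80),fr=(417,80)).items(): ob.append((s3,F[k],z3(*p),0,k))
zt=lambda u,v:(160+u/3,100+v/3)
for k,p in dict(fl=(363,243),fr=(252,270),bl=(337,122),br=(222,147)).items(): ob.append((st,F[k],zt(*p),0,k))
z0=.0965
for n,zz,p in [("lo_b",z0-.0225,(240,268)),("lo_t",z0-.0065,(240,308)),("up_b",z0+.0225,(240,384)),("up_t",z0+.0385,(240,427))]:
    ob.append((s4,(0,0,zz),z4(*p),1,n))
def res(p,full=False):
    x,y,a,h=p;c,s=np.cos(a),np.sin(a);r=[]
    for sn,P,uv,m,n in ob:
        W=np.array([x+c*P[0]-s*P[1],y+s*P[0]+c*P[1],P[2]+m*h]); r.append(proj(sn,W)[0]-np.array(uv))
    r=np.array(r); return r if full else r.ravel()
o=least_squares(res,[.64,.17,.24,.012],loss="soft_l1",x_scale=[.01,.01,.1,.01])
print(o.x.round(4),np.degrees(o.x[2])); 
for b,r in zip(ob,res(o.x,True)): print(b[4],r.round(2))
E
python3 fit.py
```

```text
[0.6425 0.1699 0.2369 0.0107] 13.573605786135236
fl [-1.38 -0.39]
fr [ 0.5  -0.29]
bl [-0.66  1.06]
br [-0.11  1.2 ]
fl [-1.14  0.08]
fr [ 0.9  -0.07]
fl [-0.55  0.84]
fr [-2.25  0.26]
bl [-1.56  0.24]
br [-1.22  0.  ]
lo_b [-0.36  0.58]
lo_t [-0.3   0.11]
up_b [-0.19 -0.37]
up_t [-0.12 -0.17]
```

Call:
{"fn": "move_arm", "kwargs": {
  "motion": "-0.034 0.135 0 0.1 0.2 0 0.5;-0.034 0.135 0 0.1 0.2 0 0.5;-0.034 0.135 0 0.1 0.2 0 0.5;-0.034 0.135 0 0.1 0.2 0 0.5;-0.034 0.135 0 0.1 0.2 0 0.5;0 0 -0.135 0.05 0.1 -0.4 0.5;0 0 -0.135 0.05 0.1 -0.4 0.5;0 0 -0.135 0 0.1 -0.4 0.5;0 0 -0.135 0 0.1 -0.4 0.5;0 0 -0.135 0 0.1 -0.2 0.5;0 0 0 0 0 0 0.5;0 0 0 0 0 0 0.5"
}}

```text
t: 6.33
tool_pos: [0.4864, 0.1863, 0.1753]
ee_rot: [-0.451, -3.088, 0.033]
force: [-0.0, 0.4, 0.3]
finger_gap: 0.5
```

```bash
cat > st.py <<'E'
from station import robot
from h import *
from scipy.spatial.transform import Rotation as Ro
def st():
    o=robot.get_obs(); R=Ro.from_rotvec(o["ee_rot"]).as_matrix()
    print("t",o["t"].round(2),"pos",o["tool_pos"].round(4),"tilt xy",R[:2,2].round(4),"yawx",np.degrees(np.arctan2(R[1,0],R[0,0])).round(2),"F",o["force"].round(1),"T",o["torque"].round(2),"gap",round(float(o["finger_gap"])*93,1))
    return o,R
E
python3 -c "
from st import *
o,R=st(); print(((np.array([.4880,.1967,.028])-o['tool_pos'])/.05).round(3))"
```

```text
Traceback (most recent call last):
  File "st.py", line 6, in st
    print("t",o["t"].round(2),"pos",o["tool_pos"].round(4),"tilt xy",R[:2,2].round(4),"yawx",np.degrees(np.arctan2(R[1,0],R[0,0])).round(2),"F",o["force"].round(1),"T",o["torque"].round(2),"gap",round(float(o["finger_gap"])*93,1))
              ^^^^^^^^^^^^
AttributeError: 'float' object has no attribute 'round'
```

```bash
cat > st.py <<'E'
from station import robot
from h import *
from scipy.spatial.transform import Rotation as Ro
def st(yaw=None,target=None):
    o=robot.get_obs(); R=Ro.from_rotvec(o["ee_rot"]).as_matrix()
    r=lambda v,n:np.round(v,n)
    print("t",r(o["t"],2),"pos",r(o["tool_pos"],4),"tilt xy",r(R[:2,2],4),"yawx",r(np.degrees(np.arctan2(R[1,0],R[0,0])),2),"F",r(o["force"],1),"T",r(o["torque"],2),"gap",r(o["finger_gap"]*93,1))
    if yaw is not None:
        a=np.radians(yaw);x=np.array([np.cos(a),np.sin(a),0]);z=np.array([0,0,-1.]);y=np.cross(z,x)
        T=np.c_[x,y,z]
        if R[:,0]@x<0: T=np.c_[-x,-y,z]
        print("turn scaled",r(Ro.from_matrix(T@R.T).as_rotvec()/(np.pi/4),3))
    if target is not None: print("shift scaled",r((np.array(target)-o["tool_pos"])/.05,3))
    return o,R
E
python3 -c "
from st import *
st(-17,[.4880,.1967,.028])"
```

```text
t 6.33 pos [0.4864 0.1863 0.1753] tilt xy [-0.0235 -0.018 ] yawx 163.35 F [-0.   0.4  0.3] T [ 0.11 -0.17  0.03] gap 46.5
turn scaled [ 0.023 -0.03  -0.008]
shift scaled [ 0.032  0.209 -2.946]
```

Call:
{"fn": "move_arm", "kwargs": {
  "motion": "0.023 -0.03 -0.008 0.03 0.21 0 0.5;0 0 0 0 0 -0.5 0.5;0 0 0 0 0 -0.5 0.5;0 0 0 0 0 -0.5 0.5;0 0 0 0 0 -0.5 0.5;0 0 0 0 0 -0.2 0.5;0 0 0 0 0 0 0.5;0 0 0 0 0 0 0.5"
}}

```text
t: 7.0
tool_pos: [0.4884, 0.1961, 0.0664]
ee_rot: [0.468, 3.103, -0.001]
force: [0.6, 0.8, 1.3]
finger_gap: 0.495
```

```bash
python3 -c "
from st import *
st(-17,[.4880,.1967,.028])
s=snap(robot,'wrist','w5.png')"
```

```text
t 7.0 pos [0.4884 0.1961 0.0664] tilt xy [ 0.0032 -0.0011] yawx 162.85 F [0.6 0.8 1.3] T [ 0.08 -0.15 -0.03] gap 46.0
turn scaled [0.001 0.004 0.003]
shift scaled [-0.009  0.011 -0.767]
```

View pics/w5.png

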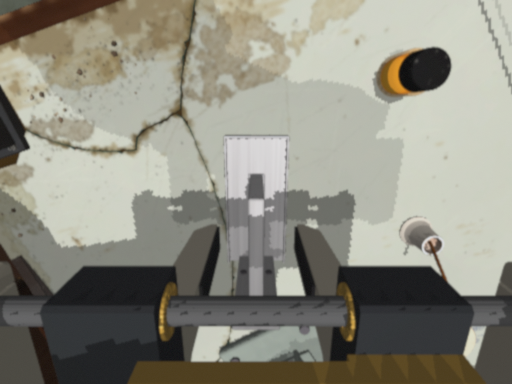

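Call:
{"fn": "move_arm", "kwargs": {
  "motion": "0 0 0 0 0 -0.4 0.5;0 0 0 0 0 -0.36 0.5;0 0 0 0 0 0 0.3;0 0 0 0 0 0 0;0 0 0 0 0 0 0;0 0 0 0 0 0 0;0 0 0 0 0 0 0;0 0 0 0 0 0 0;0 0 0 0 0 0 0",
  "newtons": 25
}}

```text
t: 7.8
tool_pos: [0.4884, 0.1959, 0.0284]
ee_rot: [0.47, 3.102, -0.001]
force: [-0.2, -0.8, 7.0]
finger_gap: 0.111
```

```bash
python3 -c "
from st import *
st(-17,[.4880,.1967,.028])"
```

```text
t 7.8 pos [0.4884 0.1959 0.0284] tilt xy [ 0.0044 -0.0013] yawx 162.78 F [-0.2 -0.8  7. ] T [-0.21 -0.06  0.02] gap 10.3
turn scaled [0.002 0.006 0.005]
shift scaled [-0.007  0.016 -0.009]
```

Call:
{"fn": "move_arm", "kwargs": {
  "motion": "0 0 0 0 0 0.3 0;0 0 0 0 0 0.4 0;0 0 0 0 0 0.4 0;0 0 0 0 0 0.3 0;0 0 0.113 0.15 -0.15 0.2 0;0 0 0.113 0.2 -0.15 0 0;0 0 0.113 0.2 -0.17 0 0;0 0 0.113 0.2 -0.17 0 0;0 0 0.113 0.2 -0.17 0 0;0 0 0.113 0.2 -0.17 0 0;0 0 0 0 0 0 0;0 0 0 0 0 0 0"
}}

```text
t: 8.8
tool_pos: [0.5454, 0.1463, 0.1074]
ee_rot: [-0.357, 3.118, 0.001]
force: [-0.7, -0.5, -1.3]
finger_gap: 0.106
```

```bash
python3 -c "
from st import *
st(13.57,[.5472,.1469,.1044])
for n in ['wrist','side','top']:
  s=snap(robot,n,n+'6.png'); pickle.dump(s,open(n+'6.pkl','wb'))
i=cv2.imread('pics/side6.png');cv2.imwrite('pics/side6z.png',cv2.resize(i[130:250,190:310],(720,720)[:2] and (600,600),interpolation=cv2.INTER_CUBIC))
"
```

```text
t 8.8 pos [0.5454 0.1463 0.1074] tilt xy [0.0029 0.0008] yawx -166.94 F [-0.7 -0.5 -1.3] T [ 0.16 -0.12 -0.06] gap 9.9
turn scaled [-0.001  0.004  0.011]
shift scaled [ 0.037  0.012 -0.061]
```

View pics/wrist6.png

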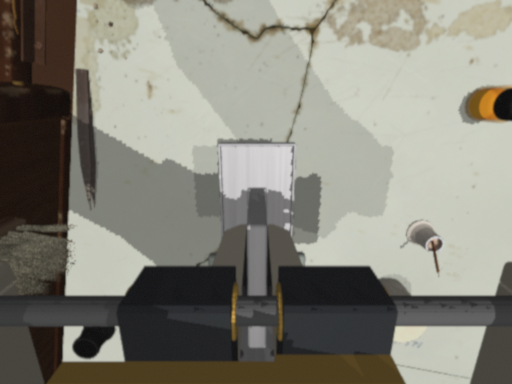

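View pics/side6z.png

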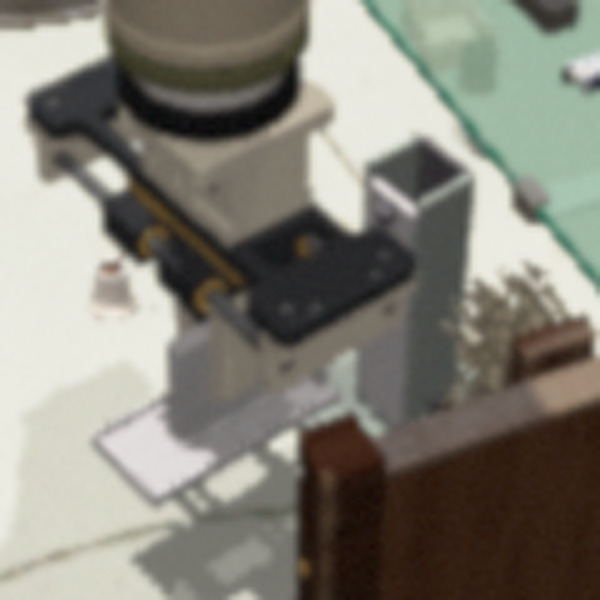

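```bash
python3 - <<'E'
from h import *
from scipy.spatial.transform import Rotation as Ro
s=pickle.load(open("wrist6.pkl","rb"))
cv2.imwrite("pics/w6z.png",cv2.resize(s["color"][130:250,200:320,::-1],(600,600),interpolation=cv2.INTER_CUBIC))
p=np.array([.5454,.1463,.1074]); a=np.radians(13.06); u=np.array([np.cos(a),np.sin(a),0]); v=np.array([-u[1],u[0],0])
for q,z in [((218,144),.087),((295,144),.087)]:
    w=ray(s,*q,z)-p; print((w@u).round(4),(w@v).round(4))
E
```

```text
-0.0555 -0.0241
-0.0555 0.025
```

View pics/w6z.png

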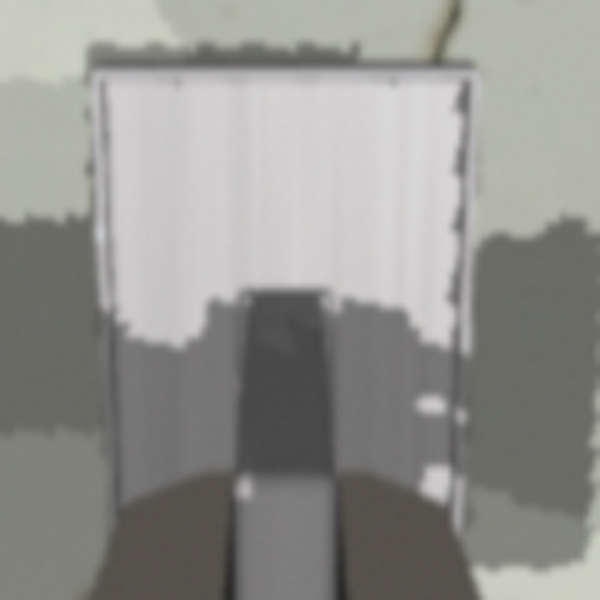

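Call:
{"fn": "move_arm", "kwargs": {
  "motion": "0 0 0.011 0.1 0.03 -0.03 0;0 0 0 0.14 0.03 -0.03 0;0 0 0 0.14 0.03 0 0;0 0 0 0.1 0.02 0 0;0 0 0 0.06 0.02 0 0;0 0 0 0 0 0 0;0 0 0 0 0 0 0;0 0 0 0 0 0 0"
}}

```text
t: 9.62
tool_pos: [0.5723, 0.1534, 0.1047]
ee_rot: [-0.377, 3.115, 0.0]
force: [0.5, -0.2, -1.3]
finger_gap: 0.107
```

```bash
cat >> st.py <<'E'
S=np.array([.6425,.1699]); A=np.radians(13.57); U=np.array([np.cos(A),np.sin(A)]); V=np.array([-U[1],U[0]])
def loc():
    o,R=st(13.57); d=o["tool_pos"][:2]-S
    print("stand frame tcp mm: x %.2f y %.2f z %.2f | grip x %.2f tip %.2f"%(d@U*1e3,d@V*1e3,o["tool_pos"][2]*1e3,d@U*1e3+7.7,d@U*1e3+7.7+58.5),"F along %.1f lat %.1f z %.1f"%(o["force"][:2]@U,o["force"][:2]@V,o["force"][2]))
E
python3 -c "
from st import *
loc()"
```

```text
t 9.62 pos [0.5723 0.1534 0.1047] tilt xy [0.0034 0.0004] yawx -166.21 F [ 0.5 -0.2 -1.3] T [ 0.05 -0.14  0.  ] gap 9.9
turn scaled [-0.001  0.004 -0.005]
stand frame tcp mm: x -72.17 y 0.40 z 104.69 | grip x -64.47 tip -5.97 F along 0.4 lat -0.3 z -1.3
```

Call:
{"fn": "move_arm", "kwargs": {
  "motion": "0 0 0 0.0215 -0.003 0 0;0 0 0 0.0195 0.0047 0 0;0 0 0 0.0195 0.0047 0 0;0 0 0 0.0195 0.0047 0 0;0 0 0 0.0195 0.0047 0 0;0 0 0 0 0 0 0;0 0 0 0 0 0 0"
}}

```text
t: 10.2
tool_pos: [0.5776, 0.1542, 0.1047]
ee_rot: [-0.377, 3.115, 0.0]
force: [-0.5, 0.2, -2.4]
finger_gap: 0.106
```

```bash
python3 -c "
from st import *
loc()
s=snap(robot,'side','side7.png'); i=cv2.imread('pics/side7.png');cv2.imwrite('pics/side7z.png',cv2.resize(i[150:230,230:310],(600,600),interpolation=cv2.INTER_CUBIC))
"
```

```text
t 10.2 pos [0.5776 0.1542 0.1047] tilt xy [0.0037 0.0006] yawx -166.21 F [-0.5  0.2 -2.4] T [ 0.1  -0.11  0.03] gap 9.8
turn scaled [-0.001  0.005 -0.005]
stand frame tcp mm: x -66.80 y 0.02 z 104.74 | grip x -59.10 tip -0.60 F along -0.4 lat 0.3 z -2.4
```

Continue slowly, 1 mm per row.

Call:
{"fn": "move_arm", "kwargs": {
  "motion": "0 0 0 0.0195 0.0047 0 0;0 0 0 0.0195 0.0047 0 0;0 0 0 0 0 0 0;0 0 0 0 0 0 0"
}}

```text
t: 10.58
tool_pos: [0.5795, 0.1547, 0.1048]
ee_rot: [-0.377, 3.115, 0.0]
force: [-0.0, 0.2, -1.3]
finger_gap: 0.108
```

```bash
python3 -c "
from st import *
loc()"
```

```text
t 10.58 pos [0.5795 0.1547 0.1048] tilt xy [0.0037 0.0006] yawx -166.21 F [-0.   0.2 -1.3] T [ 0.08 -0.15  0.  ] gap 10.0
turn scaled [-0.001  0.005 -0.005]
stand frame tcp mm: x -64.79 y 0.04 z 104.77 | grip x -57.09 tip 1.41 F along 0.0 lat 0.2 z -1.3
```

View pics/side7z.png

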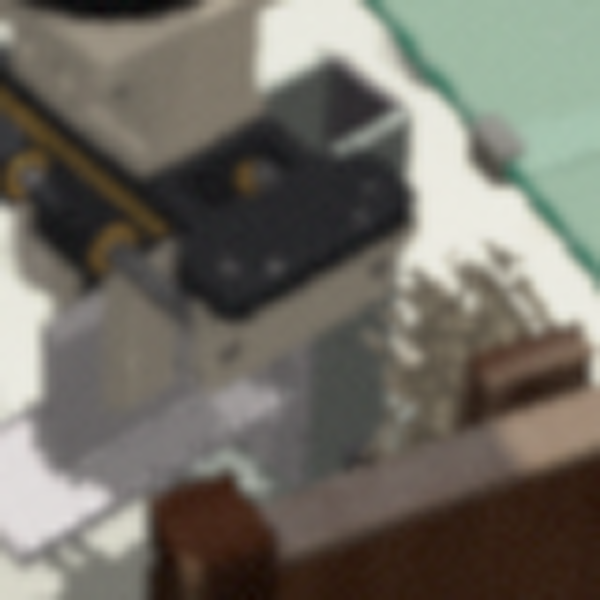

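Call:
{"fn": "move_arm", "kwargs": {
  "motion": "0 0 0 0.0195 0.0047 0 0;0 0 0 0.0195 0.0047 0 0;0 0 0 0 0 0 0;0 0 0 0 0 0 0"
}}

```text
t: 10.92
tool_pos: [0.5815, 0.1552, 0.1047]
ee_rot: [-0.377, 3.115, 0.0]
force: [-0.5, 0.5, -1.8]
finger_gap: 0.106
```

```bash
python3 -c "
from st import *
loc()"
```

```text
t 10.92 pos [0.5815 0.1552 0.1047] tilt xy [0.0038 0.0006] yawx -166.21 F [-0.5  0.5 -1.8] T [ 0.02 -0.1  -0.03] gap 9.9
turn scaled [-0.001  0.005 -0.005]
stand frame tcp mm: x -62.76 y 0.00 z 104.74 | grip x -55.06 tip 3.44 F along -0.4 lat 0.6 z -1.8
```

Call:
{"fn": "move_arm", "kwargs": {
  "motion": "0 0 0 0.0195 0.0047 0 0;0 0 0 0.0195 0.0047 0 0;0 0 0 0 0 0 0;0 0 0 0 0 0 0"
}}

```text
t: 11.25
tool_pos: [0.5834, 0.1557, 0.1048]
ee_rot: [-0.377, 3.115, 0.0]
force: [0.4, -0.8, -1.0]
finger_gap: 0.107
```

```bash
python3 -c "
from st import *
loc()"
```

```text
t 11.25 pos [0.5834 0.1557 0.1048] tilt xy [0.0038 0.0006] yawx -166.21 F [ 0.4 -0.8 -1. ] T [ 0.05 -0.08  0.02] gap 9.9
turn scaled [-0.001  0.005 -0.005]
stand frame tcp mm: x -60.78 y 0.03 z 104.76 | grip x -53.08 tip 5.42 F along 0.2 lat -0.9 z -1.0
```

Call:
{"fn": "move_arm", "kwargs": {
  "motion": "0 0 0 0.0195 0.0047 0 0;0 0 0 0.0195 0.0047 0 0;0 0 0 0 0 0 0;0 0 0 0 0 0 0"
}}

```text
t: 11.58
tool_pos: [0.5851, 0.1561, 0.1047]
ee_rot: [-0.377, 3.115, -0.0]
force: [-1.6, -0.3, -0.4]
finger_gap: 0.105
```

```bash
python3 -c "
from st import *
loc()"
```

```text
t 11.58 pos [0.5851 0.1561 0.1047] tilt xy [0.0034 0.0004] yawx -166.21 F [-1.6 -0.3 -0.4] T [-0.01  0.11  0.  ] gap 9.8
turn scaled [-0.     0.004 -0.005]
stand frame tcp mm: x -59.00 y -0.00 z 104.72 | grip x -51.30 tip 7.20 F along -1.6 lat 0.1 z -0.4
```

Call:
{"fn": "move_arm", "kwargs": {
  "motion": "0 0 0 0.0195 0.0047 0 0;0 0 0 0 0 0 0;0 0 0 0 0 0 0"
}}

```text
t: 11.83
tool_pos: [0.5862, 0.1563, 0.1047]
ee_rot: [-0.377, 3.115, 0.0]
force: [-2.0, -0.1, -1.2]
finger_gap: 0.112
```

```bash
python3 -c "
from st import *
loc()"
```

```text
t 11.83 pos [0.5862 0.1563 0.1047] tilt xy [0.0035 0.0004] yawx -166.21 F [-2.  -0.1 -1.2] T [-0.01  0.18 -0.03] gap 10.4
turn scaled [-0.001  0.005 -0.005]
stand frame tcp mm: x -57.90 y -0.00 z 104.72 | grip x -50.20 tip 8.30 F along -1.9 lat 0.4 z -1.2
```

Call:
{"fn": "move_arm", "kwargs": {
  "motion": "0 0 0 0.0195 0.0047 0 0;0 0 0 0 0 0 0;0 0 0 0.0195 0.0047 0 0;0 0 0 0 0 0 0;0 0 0 0 0 0 0"
}}

```text
t: 12.25
tool_pos: [0.5882, 0.1568, 0.1047]
ee_rot: [-0.377, 3.115, 0.0]
force: [-1.6, 0.4, -1.0]
finger_gap: 0.11
```

```bash
python3 -c "
from st import *
loc()"
```

```text
t 12.25 pos [0.5882 0.1568 0.1047] tilt xy [0.0036 0.0005] yawx -166.21 F [-1.6  0.4 -1. ] T [0.04 0.21 0.02] gap 10.2
turn scaled [-0.001  0.005 -0.005]
stand frame tcp mm: x -55.86 y -0.02 z 104.72 | grip x -48.16 tip 10.34 F along -1.5 lat 0.7 z -1.0
```

Call:
{"fn": "move_arm", "kwargs": {
  "motion": "0 0 0 0.0195 0.0047 0 0;0 0 0 0 0 0 0;0 0 0 0 0 0 0"
}}

```text
t: 12.5
tool_pos: [0.5892, 0.1569, 0.1047]
ee_rot: [-0.377, 3.115, 0.0]
force: [-2.3, -0.1, -1.7]
finger_gap: 0.105
```

```bash
python3 -c "
from st import *
loc()"
```

```text
t 12.5 pos [0.5892 0.1569 0.1047] tilt xy [0.0036 0.0004] yawx -166.21 F [-2.3 -0.1 -1.7] T [-0.01  0.28 -0.01] gap 9.7
turn scaled [-0.001  0.005 -0.005]
stand frame tcp mm: x -54.85 y -0.08 z 104.72 | grip x -47.15 tip 11.35 F along -2.2 lat 0.4 z -1.7
```

Call:
{"fn": "move_arm", "kwargs": {
  "motion": "0 0 0 0.0195 0.0047 0 0;0 0 0 0 0 0 0;0 0 0 0 0 0 0"
}}

```text
t: 12.75
tool_pos: [0.59, 0.1572, 0.1047]
ee_rot: [-0.377, 3.115, -0.0]
force: [-3.2, -0.0, -0.9]
finger_gap: 0.106
```

```bash
python3 -c "
from st import *
loc()"
```

```text
t 12.75 pos [0.59   0.1572 0.1047] tilt xy [0.0034 0.0003] yawx -166.21 F [-3.2 -0.  -0.9] T [-0.01  0.46 -0.03] gap 9.8
turn scaled [-0.     0.004 -0.005]
stand frame tcp mm: x -54.00 y -0.03 z 104.71 | grip x -46.30 tip 12.20 F along -3.1 lat 0.7 z -0.9
```

Call:
{"fn": "move_arm", "kwargs": {
  "motion": "0 0 0 0.0097 0.0024 0 0;0 0 0 0 0 0 0;0 0 0 0 0 -0.02 0;0 0 0 0 0 -0.02 0;0 0 0 0 0 0 0;0 0 0 0 0 0 0"
}}

```text
t: 13.25
tool_pos: [0.5901, 0.1572, 0.1027]
ee_rot: [-0.377, 3.116, -0.001]
force: [-4.9, -2.1, 0.6]
finger_gap: 0.106
```

```bash
python3 -c "
from st import *
loc()"
```

```text
t 13.25 pos [0.5901 0.1572 0.1027] tilt xy [ 0.0028 -0.0001] yawx -166.2 F [-4.9 -2.1  0.6] T [-0.13  0.77 -0.03] gap 9.9
turn scaled [ 0.     0.004 -0.005]
stand frame tcp mm: x -53.96 y -0.04 z 102.74 | grip x -46.26 tip 12.24 F along -5.3 lat -0.9 z 0.6
```

Call:
{"fn": "move_arm", "kwargs": {
  "motion": "0 0 0 0 0 -0.02 0;0 0 0 0 0 -0.02 0;0 0 0 0 0 -0.02 0;0 0 0 0 0 0 0;0 0 0 0 0 0 0"
}}

```text
t: 13.67
tool_pos: [0.59, 0.1572, 0.0997]
ee_rot: [-0.377, 3.116, -0.001]
force: [-5.7, -1.3, 1.2]
finger_gap: 0.105
```

```bash
python3 -c "
from st import *
loc()"
```

```text
t 13.67 pos [0.59   0.1572 0.0997] tilt xy [ 0.0028 -0.0001] yawx -166.2 F [-5.7 -1.3  1.2] T [-0.1   0.83 -0.07] gap 9.8
turn scaled [ 0.     0.004 -0.005]
stand frame tcp mm: x -53.98 y -0.05 z 99.74 | grip x -46.28 tip 12.22 F along -5.9 lat 0.0 z 1.2
```

Call:
{"fn": "move_arm", "kwargs": {
  "motion": "0 0 0 -0.003 0 -0.02 0;0 0 0 0 0 -0.02 0;0 0 0 0 0 0 0;0 0 0 0 0 0 0"
}}

```text
t: 14.0
tool_pos: [0.59, 0.1572, 0.0977]
ee_rot: [-0.377, 3.116, -0.0]
force: [-4.6, -1.5, 0.6]
finger_gap: 0.105
```

```bash
python3 -c "
from st import *
loc()"
```

```text
t 14.0 pos [0.59   0.1572 0.0977] tilt xy [0.003  0.0001] yawx -166.2 F [-4.6 -1.5  0.6] T [-0.11  0.72 -0.02] gap 9.7
turn scaled [-0.     0.004 -0.005]
stand frame tcp mm: x -53.96 y 0.00 z 97.72 | grip x -46.26 tip 12.24 F along -4.8 lat -0.4 z 0.6
```

Call:
{"fn": "move_arm", "kwargs": {
  "motion": "0 0 0 0 0 -0.02 0;0 0 0 0 0 0 0;0 0 0 0 0 0 0"
}}

```text
t: 14.25
tool_pos: [0.59, 0.1573, 0.0967]
ee_rot: [-0.377, 3.116, -0.0]
force: [-5.1, -0.9, -0.5]
finger_gap: 0.108
```

```bash
python3 -c "
from st import *
loc()"
```

```text
t 14.25 pos [0.59   0.1573 0.0967] tilt xy [0.0029 0.0001] yawx -166.21 F [-5.1 -0.9 -0.5] T [-0.15  0.83 -0.03] gap 10.1
turn scaled [-0.     0.004 -0.005]
stand frame tcp mm: x -53.96 y 0.01 z 96.67 | grip x -46.26 tip 12.24 F along -5.2 lat 0.3 z -0.5
```

Call:
{"fn": "move_arm", "kwargs": {
  "motion": "0 0 0 0 0 -0.02 0;0 0 0 0 0 0 0;0 0 0 0 0 0 0"
}}

```text
t: 14.5
tool_pos: [0.5901, 0.1572, 0.0957]
ee_rot: [-0.377, 3.116, -0.0]
force: [-5.5, -1.2, 1.2]
finger_gap: 0.107
```

```bash
python3 -c "
from st import *
loc()"
```

```text
t 14.5 pos [0.5901 0.1572 0.0957] tilt xy [0.003  0.0001] yawx -166.21 F [-5.5 -1.2  1.2] T [-0.18  0.86 -0.09] gap 10.0
turn scaled [-0.     0.004 -0.005]
stand frame tcp mm: x -53.94 y -0.03 z 95.73 | grip x -46.24 tip 12.26 F along -5.6 lat 0.1 z 1.2
```

Call:
{"fn": "move_arm", "kwargs": {
  "motion": "0 0 0 0 0 -0.02 0;0 0 0 0 0 0 0;0 0 0 0 0 0 0"
}}

```text
t: 14.75
tool_pos: [0.5901, 0.1572, 0.0951]
ee_rot: [-0.377, 3.116, -0.001]
force: [-5.6, -2.2, 5.0]
finger_gap: 0.108
```

```bash
python3 -c "
from st import *
loc()"
```

```text
t 14.75 pos [0.5901 0.1572 0.0951] tilt xy [ 0.0033 -0.0001] yawx -166.22 F [-5.6 -2.2  5. ] T [-0.29  1.08 -0.06] gap 10.1
turn scaled [ 0.     0.004 -0.005]
stand frame tcp mm: x -53.91 y -0.02 z 95.14 | grip x -46.21 tip 12.29 F along -6.0 lat -0.8 z 5.0
```

Call:
{"fn": "move_arm", "kwargs": {
  "motion": "0 0 0 0 0 -0.01 0;0 0 0 0 0 0 0;0 0 0 0 0 0 0"
}}

```text
t: 15.0
tool_pos: [0.5901, 0.1573, 0.0951]
ee_rot: [-0.377, 3.115, -0.001]
force: [-8.2, -3.1, 9.7]
finger_gap: 0.108
```

```bash
python3 -c "
from st import *
loc()"
```

```text
t 15.0 pos [0.5901 0.1573 0.0951] tilt xy [ 0.0036 -0.0003] yawx -166.21 F [-8.2 -3.1  9.7] T [-0.48  1.32 -0.14] gap 10.0
turn scaled [ 0.     0.005 -0.005]
stand frame tcp mm: x -53.89 y 0.06 z 95.09 | grip x -46.19 tip 12.31 F along -8.7 lat -1.1 z 9.7
```

Call:
{"fn": "move_arm", "kwargs": {
  "motion": "0 0 0 -0.0117 -0.0028 -0.006 0;0 0 0 0 0 0 0;0 0 0 0 0 0 0"
}}

```text
t: 15.25
tool_pos: [0.5901, 0.1573, 0.095]
ee_rot: [-0.376, 3.114, -0.001]
force: [-6.3, -2.5, 11.8]
finger_gap: 0.105
```

```bash
python3 -c "
from st import *
loc()
s=snap(robot,'side','side8.png'); i=cv2.imread('pics/side8.png');cv2.imwrite('pics/side8z.png',cv2.resize(i[150:230,230:310],(600,600),interpolation=cv2.INTER_CUBIC))
s=snap(robot,'wrist','w8.png')
"
```

```text
t 15.25 pos [0.5901 0.1573 0.095 ] tilt xy [0.0047 0.0001] yawx -166.22 F [-6.3 -2.5 11.8] T [-0.4   1.07 -0.12] gap 9.7
turn scaled [-0.     0.006 -0.005]
stand frame tcp mm: x -53.92 y 0.04 z 95.04 | grip x -46.22 tip 12.28 F along -6.7 lat -1.0 z 11.8
```

View pics/w8.png

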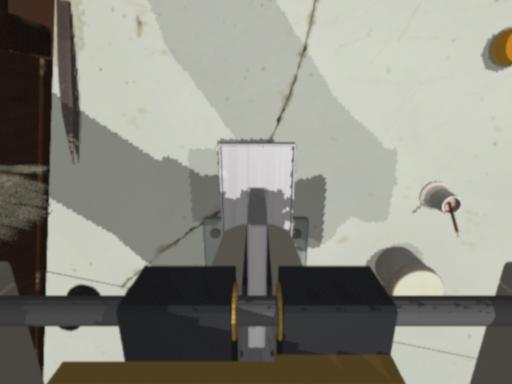

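View pics/side8z.png

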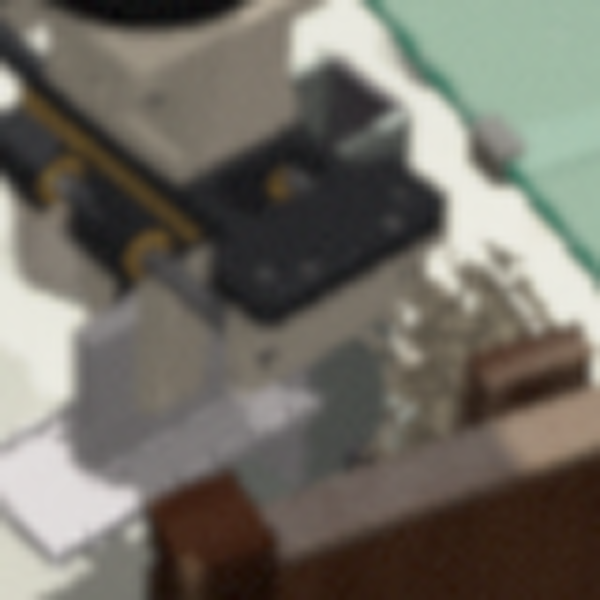

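Call:
{"fn": "move_arm", "kwargs": {
  "motion": "0 0 0 -0.01 -0.0024 0.02 0;0 0 0 0 0 0.01 0;0 0 0 0 0 0 0;0 0 0 0 0 0 0"
}}

```text
t: 15.68
tool_pos: [0.59, 0.1573, 0.0955]
ee_rot: [-0.376, 3.114, 0.001]
force: [0.1, 0.0, -1.7]
finger_gap: 0.106
```

```bash
python3 -c "
from st import *
loc()"
```

```text
t 15.68 pos [0.59   0.1573 0.0955] tilt xy [0.0044 0.001 ] yawx -166.22 F [ 0.1  0.  -1.7] T [ 0.06 -0.13 -0.03] gap 9.9
turn scaled [-0.001  0.006 -0.005]
stand frame tcp mm: x -54.04 y 0.04 z 95.47 | grip x -46.34 tip 12.16 F along 0.1 lat 0.0 z -1.7
```

Call:
{"fn": "move_arm", "kwargs": {
  "motion": "0 0 0 0 0 0.02 0;0 0 0 0 0 0.01 0;0 0 0 0 0 0 0;0 0 0 0 0 0 0"
}}

```text
t: 16.02
tool_pos: [0.5897, 0.1572, 0.0967]
ee_rot: [-0.377, 3.115, 0.001]
force: [1.9, 0.3, -5.5]
finger_gap: 0.105
```

```bash
python3 -c "
from st import *
loc()"
```

```text
t 16.02 pos [0.5897 0.1572 0.0967] tilt xy [0.0038 0.0008] yawx -166.22 F [ 1.9  0.3 -5.5] T [ 0.14 -0.27  0.01] gap 9.8
turn scaled [-0.001  0.005 -0.005]
stand frame tcp mm: x -54.35 y 0.02 z 96.71 | grip x -46.65 tip 11.85 F along 1.9 lat -0.2 z -5.5
```

Call:
{"fn": "move_arm", "kwargs": {
  "motion": "0 0 0 0 0 -0.02 0;0 0 0 0 0 -0.012 0;0 0 0 0 0 0 0;0 0 0 0 0 0 0.1;0 0 0 0 0 0 0.2;0 0 0 0 0 0 0.3;0 0 0 0 0 0 0.4;0 0 0 0 0 0 0.4;0 0 0 0 0 0 0.4"
}}

```text
t: 16.77
tool_pos: [0.5895, 0.1571, 0.0955]
ee_rot: [-0.377, 3.115, 0.0]
force: [-0.1, 0.2, -0.5]
finger_gap: 0.386
```

```bash
python3 -c "
from st import *
loc()"
```

```text
t 16.77 pos [0.5895 0.1571 0.0955] tilt xy [0.0039 0.0006] yawx -166.21 F [-0.1  0.2 -0.5] T [ 0.11 -0.13  0.02] gap 35.9
turn scaled [-0.001  0.005 -0.005]
stand frame tcp mm: x -54.50 y 0.03 z 95.47 | grip x -46.80 tip 11.70 F along -0.0 lat 0.2 z -0.5
```

Call:
{"fn": "move_arm", "kwargs": {
  "motion": "0 0 0 0 0 0.1 0.4;0 0 0 0 0 0.3 0.4;0 0 0 0 0 0.5 0.4;0 0 0 0 0 0.5 0.4;0 0 0 -0.3 -0.07 0.4 0.7;0 0 0 -0.5 -0.12 0.1 0.7;0 0 0 -0.5 -0.12 0 0.7;0 0 0 -0.5 -0.12 0 0.7;0 0 0 -0.5 -0.12 0 0.7;0 0 0 0 0 0 0.7;0 0 0 0 0 0 0.7"
}}

```text
t: 17.68
tool_pos: [0.4739, 0.1292, 0.191]
ee_rot: [-0.377, 3.114, -0.002]
force: [0.3, 0.1, -0.1]
finger_gap: 0.701
```

Call:
{"fn": "move_arm", "kwargs": {
  "motion": "0.034 -0.135 0 0 0 0.1 0.7;0.034 -0.135 0 0 0 0.1 0.7;0.034 -0.135 0 0 0 0.1 0.7;0.034 -0.135 0 0 0 0.1 0.7;0.034 -0.135 0 0 0 0.1 0.7;0 0 0 0 0 0 0.7;0 0 0 0 0 0 0.7;0 0 0 0 0 0 0.7"
}}

```text
t: 18.35
tool_pos: [0.484, 0.1243, 0.2086]
ee_rot: [-0.317, 2.704, 0.037]
force: [-0.2, 0.8, -0.6]
finger_gap: 0.701
```

```bash
python3 -c "
from st import *
loc()
s=snap(robot,'wrist','w9.png'); pickle.dump(s,open('w9.pkl','wb'))
s=snap(robot,'side','side9.png'); i=cv2.imread('pics/side9.png');cv2.imwrite('pics/side9z.png',cv2.resize(i[130:250,190:310],(600,600),interpolation=cv2.INTER_CUBIC))
"
```

```text
t 18.35 pos [0.484  0.1243 0.2086] tilt xy [0.4004 0.0733] yawx -166.36 F [-0.2  0.8 -0.6] T [-0.06  0.25  0.07] gap 65.2
turn scaled [-0.097  0.525  0.005]
stand frame tcp mm: x -164.78 y -7.14 z 208.64 | grip x -157.08 tip -98.58 F along 0.0 lat 0.8 z -0.6
```

View pics/w9.png

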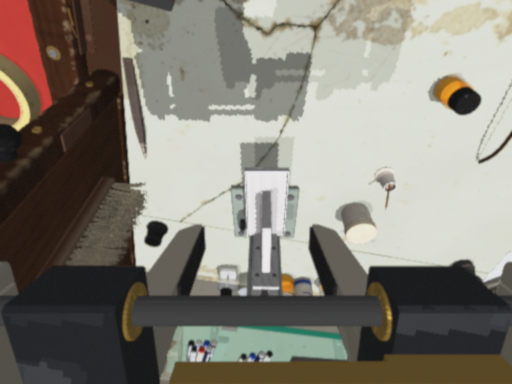

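View pics/side9z.png

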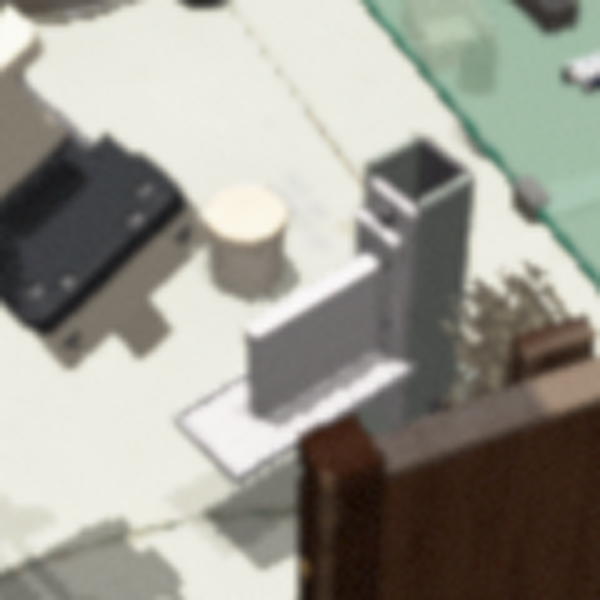

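Bracket hangs released, level and square, with the catch nose visible above the plate top (side crop ≈ (390,215)). I'll check the catch close up before handing in.

```bash
python3 -c "
from h import *
s=pickle.load(open('w9.pkl','rb'))
cv2.imwrite('pics/w9z.png',cv2.resize(s['color'][160:300,210:320,::-1],None,fx=4.2,fy=4.2,interpolation=cv2.INTER_CUBIC))
i=cv2.imread('pics/side9.png');cv2.imwrite('pics/side9y.png',cv2.resize(i[155:205,250:300],(600,600),interpolation=cv2.INTER_CUBIC))"
```

```text
(no output)
```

View pics/w9z.png

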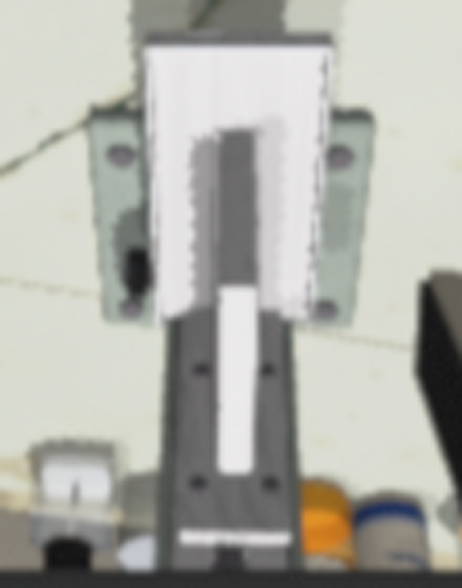

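View pics/side9y.png

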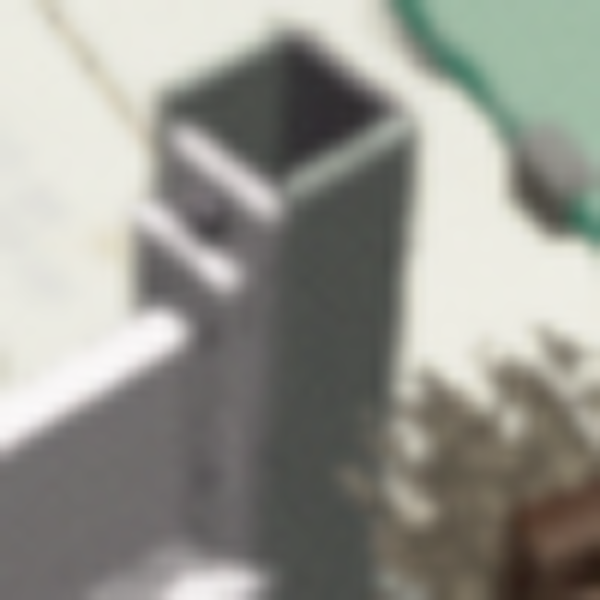

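```bash
python3 -c "
from st import *
loc(); print(robot.sign_off())"
```

```text
t 18.45 pos [0.4839 0.1238 0.2084] tilt xy [0.4004 0.0732] yawx -166.43 F [ 0.6 -0.3  0.1] T [-0.03  0.23 -0.09] gap 64.7
turn scaled [-0.097  0.525  0.006]
stand frame tcp mm: x -165.00 y -7.56 z 208.43 | grip x -157.30 tip -98.80 F along 0.5 lat -0.4 z 0.1
the job is handed in; nothing more can be done
None
```

The bracket is hung on the stand, released, and the job was handed in at 18.5 s of the 67 s allowed.

**What I did:** I gripped the rib and eased the tabs into the slots in steps of 1 mm or less. They went in on the first try. I then pushed the bracket down 9.6 mm until it stopped. The highest readings at the wrist were about 9 N towards the stand and 12 N downward, well under the 35 N limit on forcing it.

**Last checks:**
- **Catch:** with the bracket fully down, the catch no longer pushed back on the plate. A gentle test lift was stopped after about 1.6 mm, at about 5 N. The side picture shows the dark nose standing out above the plate's top edge.
- **Position:** just before release the grip point was about 46.5 mm in front of the strip and within 0.1 mm of its centre line by the arm's readings. These rest on a stand position good to about 2 mm.
- **Hang:** the last pictures show the bracket hanging level and square, with the gripper well clear.
- **Bystanders:** the oiler, vial, pot and tweezers looked untouched in the last wrist picture. I did not re-check the loupe; the gripper stayed away from it.

**Disagreement:** the camera put the strip 10.7 mm above its lowest setting, while the seated height by feel gave about 9.6 mm. That is within the camera's 2 mm accuracy.

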